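# Open the push-to-open drop flap and stand the gel bottle on it

## Robot

A 7-joint arm with a two-finger parallel gripper is mounted at the origin on a cart in front of the work surface, level with it; the furniture and walls round the work are solid. World frame = base frame: x ahead of the robot, y to its left, z up, the work surface at z = 0. Lengths are in m, angles in rad, forces in N, time in s.
With the tool pointing down it reaches from about 0.425 to 0.925 m from the base axis. Payload 6.8 kg.
Tool frame: the origin (TCP) lies at the very end of the fingers, on their centre line; the grasp point (between the pads) lies 19 mm behind it (r.tcp_to_grasp is the distance from the TCP to the grasp point, in m); z points along the fingers, y is the line along which they close (so a half turn about z gives the same grasp; the last joint's range is limited). The gripper opens to 85 mm and grips with 20 to 120 N. Pads are 22 mm wide; open, the fingers measure 114 mm over their backs; the gripper's body (76 mm by 85 mm) begins 54 mm behind the grasp point. The pads swing forward as they close: fully open they stand 13 mm farther back than shut.
Start: joints at [1.053, 0.477, 0.022, 1.555, -0.011, 1.109, -0.083], TCP at [0.269, -0.619, 0.231] pointing down, gripper open.
Joint ranges: [-2.96, 2.96], [-0.34, 2.1], [-1.41, 1.46], [0.24, 2.44], [-1.37, 4.51], [0.17, 1.92], [-2.96, 2.96]. Speed limits (rad/s): [2.39, 2.39, 3.14, 3.14, 3.14, 3.14, 3.14].

## Interface

Orientations are given as a rotation vector (axis times angle).
In Python, from bench import r gives the robot as it stands.
- The arm moves only by the tool step_arm, never from a script. Its argument "moves" is a list of rows, each a list of 7 numbers: the shift along the tool's x, y, z in mm, then the turn, a rotation vector about the tool's x, y, z in rad, then the finger opening in mm, from 0 to 85.4. A call has 1 to 8 rows; each row is the pose to reach, as a shift and turn from the pose commanded when the call began, along the tool's axes at that moment; what a row does not reach only later rows make up. A row lasts 1/10 s, in which the tool goes at most 50 mm and 8.59 degrees, less where a joint would pass 70% of its speed; a pose out of reach is approached as far as the arm can. A call with a gripper value outside its range is refused whole. The fingers move at their own pace and stop on an object; "grip_force" is the grip in N (left out, the last holds). Time passes only in rows, so rows that repeat a pose let the fingers close. It gives the time, the measured TCP pose, the force, the opening and the grip force at its end, in the units of the state.
- r.get_obs(): the state, without advancing time (a new reading comes with each control period).
- r.grab_frame(name): name is "scene" or "top" or "wrist"; returns a dict with "image" (400x640x3 uint8, red, green, blue), "depth" (400x640 float32, m along the optical axis (not along the pixel's ray), 0 where there is no reading), "mtx" (3x3 intrinsics, pixels), "k1" (the pictures are not rectified: a ray, as slopes to the right and down, at radius r is drawn at 1 + k1 r^2 times it, then the intrinsics apply), "rvec" (rotation vector, rad) and "tvec" (3), from world to camera coordinates, as OpenCV has them. Camera axes: x right, y down, z forward; pixel columns grow to the right and rows downward; lengths in m; the calibration is good to about 2 mm. A picture is of the moment at which its call begins.
- r.hand_in(): hands the job in; it is judged then, once.
The state is a dict: "clock": time; "joints": joint angles; "qvel": joint speeds; "tau": joint torques, N m; "tcp_pos": TCP position; "orientation": TCP orientation; "contact_force": force on the tool from outside, world axes, zero at the start; "moment": the same for the moment, N m; "grip_width": finger opening in m; "gripper_force": force on a finger pad.
Only numpy, scipy, OpenCV 4.12 (cv2) and the standard library are available. Lean on these libraries where they do the work, as an engineer would, in place of code of your own. Each camera call takes 0.05 s, during which the arm holds its last target. There are 200 camera calls.

## Task

Fold down the drop flap of the small wooden locker and stand the short gel bottle with the flat black cap upright on it as a serving shelf. The flap has a touch latch: press its upper part firmly but not brutally until it clicks, keep it on your fingers and let it out slowly so that it never flies open or slams, then fold it fully down. Leave the two dropper bottles and the swab cup standing where they are and do not knock the gel bottle over.

Things in the scene. Friction and masses are not known exactly. Their poses are not given: they have to be found in the camera images.
- locker: Fixed wooden locker, 150 deep x 220 wide x 292 mm high. Origin: middle of the lower edge of its front, on the table. x points from the front into the locker, y to the left seen from the robot, z up; it stands turned by some yaw. Up its front: plinth to z = 26 mm, drop flap 31 to 150 mm, fixed upper front 154 to 281 mm (five air slots, flush with the flap), then a 12 mm top overhanging by 13 mm.
- flap (a joint): Angle of the drop flap (rad), hinged at its lower edge: 0 shut (upright, flush), growing as the upper edge comes out and down; 1.571 is the stop, level; -0.08 the stop pressed in. Sprung out to about 0.5 rad when unlatched (3 to 4 N, very fast if not held); beyond that the hinge is stiff (0.12 N m), it stays at any angle and is pushed on from its inner face (1 to 3 N). 3.5 rad/s is too fast.
- flap_press (a point): On the outer face of the flap, mid-width, 105 mm from the hinge. Pressed in here by 3 to 6 mm (differs each time; up to 8 N) the hidden latch lets go; pressing to the stop (8 mm) always does it, and it does not latch again. The tall front above leaves no room for an upright gripper: lean the tool back 25 to 50 degrees, fingers pointing forward and down. Axes as flap_inside.
- flap_inside (a point): Centre of the flap's inner face. The flap is 12 mm plywood, 194 mm wide, its free edge 120 mm from the hinge; this point is 60 mm from the hinge. Axes: x from outer to inner face (into the locker when shut, up when open), y along the hinge, z from the hinge to the free edge. Fully open, this face is level, 42 mm above the table, its centre 60 mm in front of the locker's front.
- flap_hinge (a point): Middle of the hinge line: on the locker's front plane, 30 mm above the table. Axes as flap_inside. On the inner face, keep the bottle off the small steel latch lug at y = 45 mm, z = 105 mm (12 mm wide, 20 mm tall).
- gel_bottle: Loose short gel bottle, 27 x 27 x 69 mm, about 30 g: white square-shouldered body to 40 mm, above it a band and a flat black cap, 21 mm across. Origin: centre of its underside, z up. Stands on the free table left or right in front of the locker.
- dropper: Loose dropper bottle, bystander, 26 x 26 x 85 mm, whitish with a rounded white cap. Origin: centre of its underside.
- dropper_dark: Loose dropper bottle, bystander, 26 x 26 x 85 mm, blackish with a rounded white cap. Origin: centre of its underside.
- swab_cup: Loose white cup of swabs, bystander, 66 mm across, 76 mm high. Origin: centre of its underside.
There are look-alikes about, which are no part of the job. Leave any blue look-alike of the gel_bottle alone.

How it is judged:
On the way, in this order (a step that is already met when the one before it is completed fails the run):
1. the flap is ajar (0.12 to 1.1 rad) and moving slower than 1.2 rad/s (value of joint flap between 0.12 and 1.1 rad and velocity of joint flap below 1.2 rad/s), for 0.1 s.
2. the flap is folded fully down (value of joint flap above 1.48 rad), for 0.1 s.
At the end, for the whole second after the job is handed in: The flap is fully down (above 1.48 rad) and the gel bottle stands at rest on its inner face, upright within 0.15 rad, its underside within 6 mm of the face, its middle at least 7 mm inside the flap's edges (value of joint flap above 1.48 rad and x of gel_bottle in the frame of flap_inside between -0.006 and 0.006 m and y of gel_bottle in the frame of flap_inside between -0.09 and 0.09 m and z of gel_bottle in the frame of flap_inside between -0.053 and 0.053 m and angle between gel_bottle's own z axis and vertical below 0.15 rad and linear speed of gel_bottle below 0.02 m/s); the robot touches nothing.
It fails at once if the flap flies open or slams (faster than 3.5 rad/s) (velocity of joint flap above 3.5 rad/s).
It fails at once if the shut flap is pressed brutally (over 50 N while it stands below 0.1 rad) (contact force between the fingers and flap above 50 N and value of joint flap below 0.1 rad).
It fails at once if the gel bottle is knocked over (leans more than 0.9 rad) (angle between gel_bottle's own z axis and vertical above 0.9 rad).
It fails at once if a dropper bottle or the swab cup is moved more than 40 mm or leans over (0.6 rad) (distance of any of dropper, dropper_dark, swab_cup from where it was at the start of the episode above 0.04 m or angle between any of dropper, dropper_dark, swab_cup's own z axis and vertical above 0.6 rad).
It also fails if it takes over 70 s, if anything falls off the work surface, if the arm or the gripper's body presses on something with over 40 N, if the wrist force passes 120 N, or if a joint passes its speed limit or range.

## Working session

There is one attempt and no reset: what is moved stays moved. The work goes in short steps, Python scripts to look and compute and a tool call to move; the robot and the scene stay as the last step left them, time stands still between calls to the robot, and variables do not carry over. Pictures are saved under pics/ and viewed, at most 10 in all, crops included, and the job is handed in when it is done.

Besides the shell and the picture viewer there is one more tool, called after "Call:" in YAML: its name, and indented under it one key for each argument. step_arm: Moves the arm, as the interface text tells. Its arguments: {"type":"object","properties":{"moves":{"type":"array","items":{"type":"array","items":{"type":"number"}}},"grip_force":{"type":"number"}},"required":["moves"]}

```bash
ls; mkdir -p pics; cat > h.py <<'E'
import numpy as np, cv2
from scipy.spatial.transform import Rotation as R
from bench import r
def grab(n):
    f=r.grab_frame(n); np.savez(f'{n}.npz',**f); return f
def load(n): return dict(np.load(f'{n}.npz'))
def world(f,u,v,d=None,w=1):
    """pixel arrays -> world using depth"""
    u=np.atleast_1d(u).astype(float);v=np.atleast_1d(v).astype(float)
    if d is None: d=f['depth'][v.astype(int),u.astype(int)]
    p=cv2.undistortPoints(np.stack([u,v],1)[:,None],f['mtx'],np.array([float(f['k1']),0,0,0]))[:,0]
    c=np.c_[p,np.ones(len(p))]*np.reshape(d,(-1,1))
    Rm=cv2.Rodrigues(f['rvec'])[0]
    return (c-f['tvec'].reshape(1,3))@Rm
def proj(f,P):
    return cv2.projectPoints(np.atleast_2d(P).astype(float),f['rvec'],f['tvec'],f['mtx'],np.array([float(f['k1']),0,0,0]))[0][:,0]
def tomove(p,Rt,o=None):
    """target TCP pos, Rotation -> tool-frame shift mm, rotvec"""
    o=o or r.get_obs(); R0=R.from_rotvec(o['orientation'])
    return np.round(R0.inv().apply(np.array(p)-o['tcp_pos'])*1000,1), np.round((R0.inv()*Rt).as_rotvec(),4)
E
python3 - <<'E'
from h import *
for n in ('scene','top'):
    f=grab(n); cv2.imwrite(f'pics/{n}0.png',f['image'][:,:,::-1])
o=r.get_obs(); print({k:np.round(v,3) for k,v in o.items()})
E
```

```text
pics
{'clock': np.float64(0.1), 'joints': array([ 1.053,  0.478,  0.022,  1.556, -0.011,  1.109, -0.083]), 'qvel': array([-0.001, -0.003, -0.   , -0.003, -0.001,  0.002, -0.001]), 'tau': array([ 5.0000e-03, -5.9777e+01,  1.6140e+00, -2.8196e+01,  1.3000e-02,
        5.0000e-03, -0.0000e+00]), 'tcp_pos': array([ 0.269, -0.619,  0.23 ]), 'orientation': array([-3.074e+00, -6.390e-01,  1.000e-03]), 'contact_force': array([ 0.217, -0.235, -0.329]), 'moment': array([ 0.011, -0.031, -0.019]), 'gripper_force': np.float64(0.0), 'grip_width': np.float64(0.085)}
```

View pics/scene0.png

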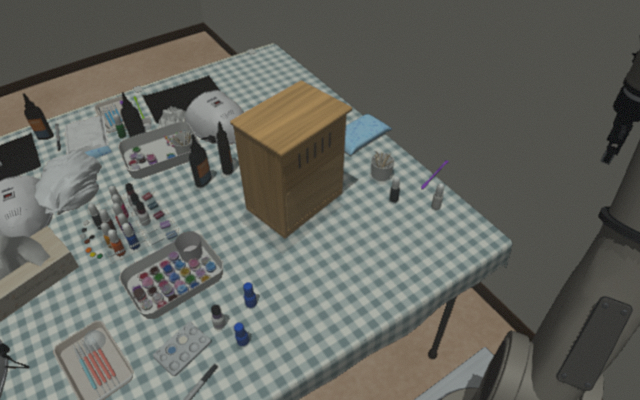

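View pics/top0.png

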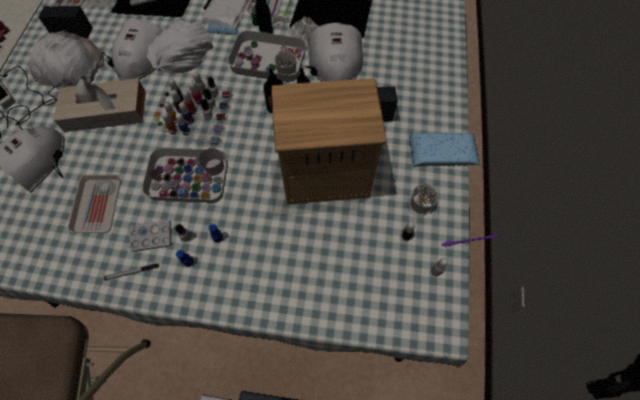

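In scene and top views: the locker front's bottom edge is near top (287,203)–(375,196). Candidates for the gel bottle are:
- white with black cap, top (182,230) / scene (217,316)
- blue look-alikes, top (216,233) and (185,257)
- droppers, top (408,232) dark and (438,267) white
- nail-polish bottles, top (200,95) region

By the description I choose (182,230), and will check it in a crop.

```bash
python3 - <<'E'
from h import *
t=load('top'); s=load('scene')
a=cv2.resize(s['image'][270:360,170:280],None,fx=5,fy=5,interpolation=cv2.INTER_CUBIC)
b=cv2.resize(t['image'][70:210,260:390],None,fx=3.2,fy=3.2,interpolation=cv2.INTER_CUBIC)
b=cv2.copyMakeBorder(b,0,2+0,0,0,cv2.BORDER_CONSTANT)
w=a.shape[1]
a=a[:, :380]; h=max(a.shape[0],b.shape[0])
pad=lambda x:np.vstack([x,np.zeros((h-x.shape[0],x.shape[1],3),np.uint8)])
cv2.imwrite('pics/crop1.png',np.hstack([pad(a),pad(b)])[:,:,::-1])
for n,f in(('top',t),('scene',s)):
    v,u=np.mgrid[0:400,0:640]; P=world(f,u.ravel(),v.ravel()); np.save(n+'_P.npy',P.reshape(400,640,3).astype(np.float32))
T=np.load('top_P.npy');S=np.load('scene_P.npy')
for nm,(u,v),f in [('gel',(182,230),T),('blue1',(216,233),T),('blue2',(185,257),T),('dark',(408,232),T),('white',(438,267),T),('cup',(425,197),T),('gelS',(217,316),S)]:
    W=f[v-12:v+13,u-12:u+13].reshape(-1,3); m=W[:,2]>.02
    hi=W[W[:,2]>W[m][:,2].max()-.012]
    print(nm,np.round(f[v,u],3),'above',m.sum(),'bbox',np.round(W[m].min(0),3),np.round(W[m].max(0),3),'top mean',np.round(hi.mean(0),3))
# locker: top plate & front plane
for n,f in(('top',T),('scene',S)):
    W=f.reshape(-1,3); m=(W[:,2]>.286)&(W[:,2]<.298)&(W[:,0]>.3)&(abs(W[:,1])<.4)
    if m.sum()>50:
        q=W[m]; rc=cv2.minAreaRect((q[:,:2]*1000).astype(np.float32)); print(n,'toprect',rc,m.sum(),np.median(q[:,2])); print(cv2.boxPoints(rc))
E
```

```text
gel [0.505 0.277 0.063] above 149 bbox [ 0.178 -0.109  0.02 ] [0.522 0.298 1.034] top mean [ 0.178 -0.109  1.034]
blue1 [0.513 0.196 0.052] above 144 bbox [ 0.178 -0.109  0.021] [0.529 0.215 1.034] top mean [ 0.178 -0.109  1.034]
blue2 [0.442 0.255 0.054] above 170 bbox [ 0.178 -0.109  0.021] [0.457 0.276 1.034] top mean [ 0.178 -0.109  1.034]
dark [ 0.579 -0.265  0.055] above 156 bbox [ 0.178 -0.279  0.02 ] [ 0.595 -0.109  1.034] top mean [ 0.178 -0.109  1.034]
white [ 0.501 -0.34   0.054] above 157 bbox [ 0.178 -0.358  0.02 ] [ 0.517 -0.109  1.034] top mean [ 0.178 -0.109  1.034]
cup [ 0.694 -0.308  0.025] above 387 bbox [ 0.178 -0.333  0.02 ] [ 0.717 -0.109  1.034] top mean [ 0.178 -0.109  1.034]
gelS [0.5   0.29  0.051] above 224 bbox [-0.03   0.274  0.02 ] [0.517 0.392 0.934] top mean [-0.03   0.392  0.934]
top toprect ((727.0494384765625, -44.07472229003906), (171.33291625976562, 227.4720458984375), 13.24116039276123) 7081 0.29175454
[[ 617.6092    47.01566]
 [ 669.71173 -174.40894]
 [ 836.4897  -135.1651 ]
 [ 784.38715   86.25949]]
scene toprect ((727.7488403320312, -43.20890808105469), (172.1779327392578, 231.26638793945312), 13.702641487121582) 4670 0.29013944
[[ 616.71857   48.74015]
 [ 671.50165 -175.94397]
 [ 838.7791  -135.15796]
 [ 783.99603   89.52615]]
```

View pics/crop1.png

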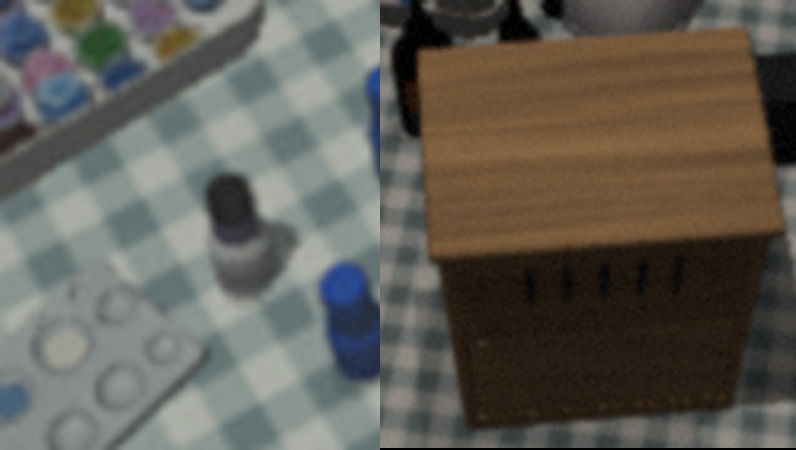

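The crop confirms it: white square body, black cap (crop (235,235)), with blue look-alikes to its right. Next I fit the front plane and the bottle position.

```bash
python3 - <<'E'
from h import *
T=np.load('top_P.npy');S=np.load('scene_P.npy')
c=np.array([.727,-.0437])
for it in range(3):
  for n,f in(('top',T),('scene',S)):
    W=f.reshape(-1,3)
    yaw=np.radians(13.5); ex=np.array([np.cos(yaw),np.sin(yaw)]); ey=np.array([-ex[1],ex[0]])
    l=(W[:,:2]-c)@np.c_[ex,ey]
    m=(abs(l[:,1])<.095)&(W[:,2]>.04)&(W[:,2]<.27)&(l[:,0]<-.05)&(l[:,0]>-.10)
    q=W[m]
    k=np.polyfit(l[m][:,1],l[m][:,0],1); 
    if it==0: print(n,m.sum(),'front offset',k[1],'slope',k[0],'=> yaw deg',13.5+np.degrees(-k[0]),'std',np.std(l[m][:,0]-np.polyval(k,l[m][:,1])))
    if it==0:
        m=(W[:,2]>.286)&(W[:,2]<.298)&(abs(l[:,0])<.12)&(abs(l[:,1])<.15); print('  top y range',np.percentile(l[m][:,1],[.5,99.5]),'x',np.percentile(l[m][:,0],[.5,99.5]))
        m=(W[:,2]>.1)&(W[:,2]<.25)&(abs(l[:,0]+.075)<.01)&(abs(l[:,1])<.15); print('  front y range',np.percentile(l[m][:,1],[.5,99.5]))
    # gel
  if it==0:
   for n,f in(('top',T),('scene',S)):
    W=f.reshape(-1,3)
    for nm,p in (('gel',(.503,.282)),('cup',(.694,-.308)),('dark',(.579,-.265)),('white',(.501,-.34)),('blue1',(.513,.196)),('blue2',(.442,.255))):
     m=(np.hypot(W[:,0]-p[0],W[:,1]-p[1])<.045)&(W[:,2]<.12)
     for z0,z1 in((.015,.04),(.045,.064),(.064,.1)):
      q=W[m&(W[:,2]>z0)&(W[:,2]<z1)]
      if len(q)>3 and nm in('gel','cup') or (len(q)>3 and z0==.064): print(n,nm,z0,len(q),np.round(np.percentile(q,2,axis=0),4),np.round(np.percentile(q,98,axis=0),4))
for f in(load('top'),load('scene')): print('cam',-cv2.Rodrigues(f['rvec'])[0].T@f['tvec'].ravel())
E
```

```text
top 3842 front offset -0.07031564491802503 slope 0.004392925626789721 => yaw deg 13.248303901870088 std 0.0009495509448036183
  top y range [-0.11200466  0.11193709] x [-0.08352475  0.08218493]
  front y range [-0.10888162  0.10799812]
scene 3828 front offset -0.07015263636643942 slope 0.009125962342534422 => yaw deg 12.977120873777455 std 0.0012523413719173154
  top y range [-0.11160908  0.11356083] x [-0.08353268  0.08306046]
  front y range [-0.10759383  0.10962405]
top gel 0.015 67 [0.497  0.2738 0.0171] [0.5192 0.2974 0.0395]
top gel 0.045 26 [0.4992 0.276  0.0464] [0.512  0.2902 0.0636]
top gel 0.064 55 [0.4998 0.2758 0.0646] [0.5152 0.2955 0.0715]
top cup 0.015 223 [ 0.6539 -0.3307  0.0155] [ 0.7146 -0.2713  0.0394]
top cup 0.045 177 [ 0.6523 -0.3329  0.0454] [ 0.7157 -0.2693  0.0628]
top cup 0.064 31 [ 0.6788 -0.3258  0.0642] [ 0.7117 -0.2788  0.0759]
top dark 0.064 61 [ 0.5796 -0.2744  0.0651] [ 0.5942 -0.2567  0.0851]
top white 0.064 66 [ 0.4986 -0.3522  0.0647] [ 0.5147 -0.3375  0.0852]
top blue1 0.064 54 [0.5095 0.1952 0.0647] [0.5276 0.2127 0.0717]
top blue2 0.064 61 [0.4349 0.2555 0.0644] [0.4532 0.2749 0.0721]
scene gel 0.015 105 [0.4951 0.2755 0.0159] [0.5113 0.3009 0.0373]
scene gel 0.045 53 [0.498  0.2774 0.0456] [0.5109 0.2966 0.0638]
scene gel 0.064 73 [0.4988 0.2769 0.0645] [0.5168 0.295  0.07  ]
scene cup 0.015 227 [ 0.6539 -0.3305  0.0161] [ 0.7146 -0.269   0.0395]
scene cup 0.045 143 [ 0.6519 -0.3317  0.0456] [ 0.7165 -0.2683  0.0632]
scene cup 0.064 19 [ 0.6833 -0.3206  0.0642] [ 0.7136 -0.2763  0.0719]
scene dark 0.064 53 [ 0.5803 -0.2714  0.065 ] [ 0.5961 -0.2547  0.0836]
scene white 0.064 58 [ 0.4972 -0.3516  0.0642] [ 0.5139 -0.3366  0.0837]
scene blue1 0.064 65 [0.5111 0.1956 0.0642] [0.53   0.214  0.0694]
scene blue2 0.064 71 [0.4354 0.2577 0.0643] [0.4543 0.2747 0.0701]
cam [ 0.17795795 -0.10931268  1.03414854]
cam [-0.02992261  0.39208447  0.93388308]
```

```bash
cat >> h.py <<'E'
YAW=np.radians(13.2); EX=np.array([np.cos(YAW),np.sin(YAW),0]); EY=np.array([-np.sin(YAW),np.cos(YAW),0])
C=np.array([.727,-.0437,0]); O=C-.0703*EX
def L(x,y,z): return O+EX*x+EY*y+np.array([0,0,z])
def toL(p): d=np.array(p)-O; return np.array([d@EX,d@EY,d[2]])
def tilt(deg):
    a=np.radians(deg); z=EX*np.sin(a)-np.array([0,0,np.cos(a)]); y=-EY; return R.from_matrix(np.c_[np.cross(y,z),y,z])
def st():
    o=r.get_obs(); Rt=R.from_rotvec(o['orientation']).as_matrix()
    print('t',o['clock'],'L',np.round(toL(o['tcp_pos'])*1000,1),'toolz L',np.round([Rt[:,2]@EX,Rt[:,2]@EY,Rt[2,2]],3),'F',np.round([o['contact_force']@EX,o['contact_force']@EY,o['contact_force'][2]],1),'grip',o['grip_width'],'q',np.round(o['joints'],2)); return o
E
python3 - <<'E'
from h import *
print(O); st(); print(tomove(L(-.09,0,.17),tilt(42)))
E
```

```text
[ 0.6585574  -0.05975307  0.        ]
t 0.1 L [-507.2 -455.1  230.4] toolz L [-0.     0.002 -1.   ] F [ 0.2 -0.3 -0.3] grip 0.08535109742908593 q [ 1.05  0.48  0.02  1.56 -0.01  1.11 -0.08]
(array([ 491.7, -373.2,   61. ]), array([-0.0673,  0.7313,  0.1707]))
```

Call:
step_arm:
  moves:
    - [245, -186, 10, -0.03, 0.35, 0.08, 0]
    - [245, -186, 10, -0.03, 0.35, 0.08, 0]
    - [245, -186, 10, -0.03, 0.35, 0.08, 0]
    - [245, -186, 10, -0.03, 0.35, 0.08, 0]
    - [450, -373, 20, -0.0673, 0.7313, 0.1707, 0]
    - [450, -373, 20, -0.0673, 0.7313, 0.1707, 0]
    - [450, -373, 20, -0.0673, 0.7313, 0.1707, 0]
    - [450, -373, 20, -0.0673, 0.7313, 0.1707, 0]

```text
clock: 0.9
tcp_pos: [0.4463, -0.2747, 0.2162]
orientation: [-2.842, -0.318, -1.09]
contact_force: [2.0, 0.1, 0.4]
grip_width: -0.0001
gripper_force: 0.0
```

```bash
python3 - <<'E'
from h import *
st(); print(tomove(L(-.05,0,.140),tilt(42)))
E
```

```text
t 0.9 L [-255.7 -160.8  216.2] toolz L [ 0.669 -0.004 -0.743] F [ 2.  -0.3  0.4] grip -0.00013856018697252183 q [ 1.21  0.2  -0.46  2.25 -1.12  0.58  0.36]
(array([ 100.9, -162.2,  193.6]), array([ 0.0035,  0.0003, -0.0065]))
```

Call:
step_arm:
  moves:
    - [101, -162, 194, 0, 0, 0, 0]
    - [101, -162, 194, 0, 0, 0, 0]
    - [101, -162, 194, 0, 0, 0, 0]
    - [101, -162, 194, 0, 0, 0, 0]
    - [101, -162, 194, 0, 0, 0, 0]
    - [101, -162, 194, 0, 0, 0, 0]
    - [101, -162, 194, 0, 0, 0, 0]
    - [101, -162, 194, 0, 0, 0, 0]

```text
clock: 1.7
tcp_pos: [0.6199, -0.077, 0.1728]
orientation: [-2.837, -0.362, -1.006]
contact_force: [0.2, 0.6, 0.5]
grip_width: 0.0003
gripper_force: 0.0
```

```bash
python3 - <<'E'
from h import *
st(); print(tomove(L(-.012,0,.128),tilt(42)))
f=grab('scene');g=grab('wrist')
cv2.imwrite('pics/s2.png',np.hstack([cv2.resize(f['image'][60:260,200:400],(500,500)),cv2.resize(g['image'],(300,188))[:188].copy() if 0 else np.pad(cv2.resize(g['image'],(300,188)),((0,312),(0,0),(0,0)))])[:,:,::-1])
E
```

```text
t 1.7 L [-41.6  -8.  172.8] toolz L [ 0.632  0.039 -0.774] F [0.4 0.6 0.5] grip 0.0002948477249887424 q [ 0.52  0.32 -0.4   2.19 -1.37  0.17  0.17]
(array([-5.3, -6. , 53.7]), array([-0.0389,  0.0486,  0.0085]))
```

View pics/s2.png

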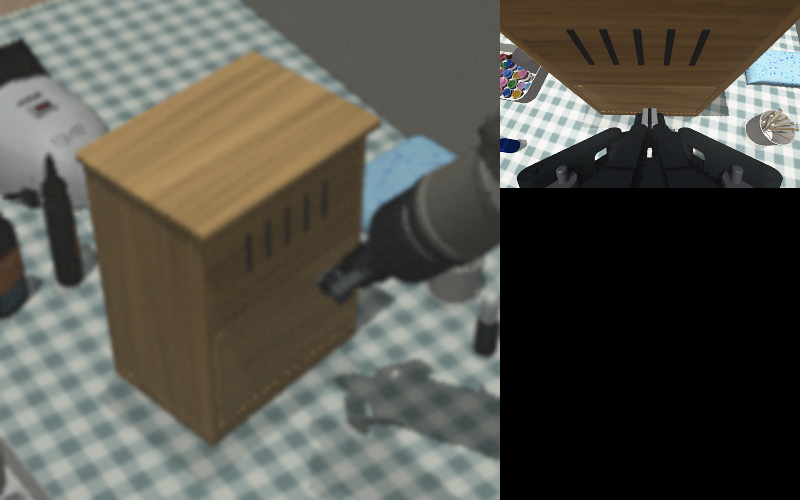

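The close-up shows the closed fingertips just in front of the upper flap, but joints 5 and 6 are at their limits. A smaller lean is needed, so I back off and re-lean.

```bash
python3 - <<'E'
from h import *
st(); print(tomove(L(-.06,0,.170),tilt(20)))
E
```

```text
t 1.8 L [-45.  -12.6 171.9] toolz L [ 0.63   0.033 -0.776] F [-0.7 -0.6 -0. ] grip 8.35340295061711e-05 q [ 0.53  0.32 -0.4   2.19 -1.37  0.17  0.17]
(array([-12.8, -12.9,  -7.6]), array([-0.0319, -0.3336,  0.0096]))
```

Call:
step_arm:
  moves:
    - [-30, -6, -10, 0, 0, 0, 0]
    - [-13, -13, -8, -0.03, -0.2, 0.01, 0]
    - [-13, -13, -8, -0.03, -0.33, 0.01, 0]
    - [-13, -13, -8, -0.03, -0.33, 0.01, 0]
    - [-13, -13, -8, -0.03, -0.33, 0.01, 0]

```text
clock: 2.3
tcp_pos: [0.5989, -0.0736, 0.1665]
orientation: [-2.959, -0.355, -0.663]
contact_force: [0.4, 0.1, -0.7]
grip_width: 0.0001
gripper_force: 0.0
```

```bash
python3 - <<'E'
from h import *
st(); print(tomove(L(-.04,0,.128),tilt(33)))
E
```

```text
t 2.3 L [-6.130e+01  1.000e-01  1.665e+02] toolz L [ 0.43   0.039 -0.902] F [ 0.4  0.  -0.7] grip 9.411170743246822e-05 q [-0.01  0.29  0.15  2.11 -0.61  0.4  -0.68]
(array([ 2.6,  1.8, 43.9]), array([-0.0388,  0.1313, -0.003 ]))
```

Call:
step_arm:
  moves:
    - [0, 0, 5, 0, 0, 0, 0]
    - [0, 0, 5, 0, 0, 0, 0]
    - [2, 1, 20, -0.04, 0.13, 0, 0]
    - [2, 2, 44, -0.04, 0.13, 0, 0]
    - [2, 2, 44, -0.04, 0.13, 0, 0]
    - [2, 2, 44, -0.04, 0.13, 0, 0]
    - [2, 2, 44, -0.04, 0.13, 0, 0]

```text
clock: 3.0
tcp_pos: [0.6185, -0.068, 0.1264]
orientation: [-2.93, -0.336, -0.868]
contact_force: [-0.4, -0.6, -0.4]
grip_width: -0.0001
gripper_force: 0.0
```

```bash
python3 - <<'E'
from h import *
st(); print(tomove(L(-.014,0,.128),tilt(33)))
E
```

```text
t 3.0 L [-40.9   1.2 126.4] toolz L [ 0.545  0.001 -0.838] F [-0.5 -0.5 -0.4] grip -0.00011348036401230031 q [ 0.14  0.36 -0.04  2.19 -1.34  0.17  0.05]
(array([23.4,  1.1, 13.3]), array([-0.0013, -0.0006, -0.0024]))
```

Call:
step_arm:
  moves:
    - [8, 0, 6, 0, 0, 0, 0]
    - [15, 0, 11, 0, 0, 0, 0]
    - [20, 0, 12, 0, 0, 0, 0]
    - [22, 0, 13, 0, 0, 0, 0]
    - [22, 0, 13, 0, 0, 0, 0]

```text
clock: 3.5
tcp_pos: [0.6466, -0.0584, 0.1299]
orientation: [-2.927, -0.346, -0.874]
contact_force: [0.1, 0.5, -0.3]
grip_width: -0.0001
gripper_force: 0.0
```

```bash
python3 - <<'E'
from h import *
st(); print(tomove(L(-.009,0,.128),tilt(33)));print(tomove(L(-.001,0,.128),tilt(33)))
E
```

```text
t 3.5 L [-11.3   4.1 129.9] toolz L [ 0.548  0.003 -0.836] F [ 0.2  0.5 -0.3] grip -0.00012449338322172005 q [ 0.05  0.39  0.04  2.14 -1.26  0.19 -0.05]
(array([0.9, 4.1, 2.9]), array([-0.0031, -0.0041,  0.0042]))
(array([7.6, 4.1, 7.2]), array([-0.0031, -0.0041,  0.0042]))
```

Call:
step_arm:
  moves:
    - [0.8, 0, 0.6, 0, 0, 0, 0]
    - [1.7, 0, 1.1, 0, 0, 0, 0]
    - [2.5, 0, 1.6, 0, 0, 0, 0]
    - [3.4, 0, 2.2, 0, 0, 0, 0]
    - [3.4, 0, 2.2, 0, 0, 0, 0]

```text
clock: 4.0
tcp_pos: [0.6501, -0.0581, 0.1296]
orientation: [-2.927, -0.344, -0.873]
contact_force: [-0.5, -0.2, -0.5]
grip_width: 0.0003
gripper_force: 0.0
```

```bash
python3 - <<'E'
from h import *
st()
E
```

```text
t 4.0 L [ -7.9   3.6 129.6] toolz L [ 0.548  0.003 -0.837] F [-0.5 -0.1 -0.5] grip 0.00026032321468129945 q [ 0.04  0.39  0.04  2.13 -1.26  0.2  -0.06]
```

Call:
step_arm:
  moves:
    - [0.8, 0, 0.5, 0, 0, 0, 0]
    - [1.7, 0, 1.1, 0, 0, 0, 0]
    - [2.5, 0, 1.6, 0, 0, 0, 0]
    - [3.4, 0, 2.2, 0, 0, 0, 0]

```text
clock: 4.4
tcp_pos: [0.6534, -0.0574, 0.1294]
orientation: [-2.928, -0.344, -0.872]
contact_force: [-4.8, -0.5, 3.1]
grip_width: -0.0002
gripper_force: 2.4
```

Call:
step_arm:
  moves:
    - [0.8, 0, 0.5, 0, 0, 0, 0]
    - [1.7, 0, 1.1, 0, 0, 0, 0]
    - [1.7, 0, 1.1, 0, 0, 0, 0]

```text
clock: 4.7
tcp_pos: [0.6553, -0.0569, 0.1294]
orientation: [-2.928, -0.344, -0.872]
contact_force: [-5.3, -0.6, 3.8]
grip_width: 0.0
gripper_force: 2.9
```

```bash
python3 - <<'E'
from h import *
st();st()
E
```

```text
t 4.7 L [ -2.5   3.5 129.4] toolz L [ 0.547  0.003 -0.837] F [-5.3  0.6  3.8] grip 2.5380335499042553e-05 q [ 0.03  0.4   0.06  2.12 -1.24  0.2  -0.08]
t 4.7 L [ -2.5   3.5 129.4] toolz L [ 0.547  0.003 -0.837] F [-5.3  0.6  3.8] grip 2.5380335499042553e-05 q [ 0.03  0.4   0.06  2.12 -1.24  0.2  -0.08]
```

Call:
step_arm:
  moves:
    - [0.8, 0, 0.5, 0, 0, 0, 0]
    - [1.7, 0, 1.1, 0, 0, 0, 0]
    - [2.5, 0, 1.6, 0, 0, 0, 0]
    - [2.5, 0, 1.6, 0, 0, 0, 0]

```text
clock: 5.1
tcp_pos: [0.6581, -0.0563, 0.1293]
orientation: [-2.928, -0.344, -0.871]
contact_force: [-6.0, -0.1, 3.0]
grip_width: -0.0002
gripper_force: 3.0
```

Call:
step_arm:
  moves:
    - [0.4, 0, 0.3, 0, 0, 0, 0]
    - [0.8, 0, 0.5, 0, 0, 0, 0]
    - [1.2, 0, 0.8, 0, 0, 0, 0]

```text
clock: 5.4
tcp_pos: [0.6593, -0.056, 0.1292]
orientation: [-2.928, -0.344, -0.871]
contact_force: [-7.5, -0.9, 3.2]
grip_width: 0.0
gripper_force: 3.5
```

Call:
step_arm:
  moves:
    - [0.5, 0, 0.3, 0, 0, 0, 0]
    - [1.0, 0, 0.6, 0, 0, 0, 0]
    - [1.0, 0, 0.6, 0, 0, 0, 0]

```text
clock: 5.7
tcp_pos: [0.6604, -0.0557, 0.1291]
orientation: [-2.928, -0.344, -0.871]
contact_force: [-6.0, -1.2, 3.4]
grip_width: 0.0002
gripper_force: 3.4
```

Call:
step_arm:
  moves:
    - [0.5, 0, 0.3, 0, 0, 0, 0]
    - [1.0, 0, 0.6, 0, 0, 0, 0]
    - [1.5, 0, 0.9, 0, 0, 0, 0]

```text
clock: 6.0
tcp_pos: [0.6608, -0.0556, 0.1289]
orientation: [-2.928, -0.343, -0.869]
contact_force: [-17.7, -1.7, 12.1]
grip_width: -0.0
gripper_force: 9.6
```

```bash
python3 - <<'E'
from h import *
o=st()
# release arc: press corner offset of closed tip; contact flap angle from tcp
th0=-.07
z0=.1365
Rt=R.from_rotvec(o['orientation'])
p0=toL(o['tcp_pos'])
for th in np.r_[-.04,np.arange(0,.76,.08)]:
    s=.105; d=np.array([-s*np.sin(th)+s*np.sin(th0),0,s*np.cos(th)-s*np.cos(th0)])
    w=EX*d[0]+np.array([0,0,d[2]]); print(round(th,2),np.round(Rt.inv().apply(w)*1000,1),np.round(d*1000,1))
E
```

```text
t 6.0 L [  3.1   3.5 128.9] toolz L [ 0.545  0.003 -0.838] F [-17.6   2.4  12.1] grip -9.015487768874399e-07 q [ 0.01  0.41  0.08  2.11 -1.23  0.21 -0.1 ]
-0.04 [-2.5 -0.  -1.9] [-3.1  0.   0.2]
0.0 [-6.  -0.  -4.2] [-7.3  0.   0.3]
0.08 [-13.2  -0.1  -8.5] [-15.7   0.   -0.1]
0.16 [-20.8  -0.1 -12.2] [-24.1   0.   -1.1]
0.24 [-28.6  -0.1 -15.3] [-32.3   0.   -2.8]
0.32 [-36.6  -0.1 -17.8] [-40.4   0.   -5.1]
0.4 [-44.8  -0.1 -19.6] [-48.2   0.   -8. ]
0.48 [-53.1  -0.2 -20.7] [-55.8   0.  -11.6]
0.56 [-61.5  -0.2 -21.2] [-63.1   0.  -15.8]
0.64 [-69.9  -0.2 -21. ] [-70.    0.  -20.5]
0.72 [-78.3  -0.2 -20.1] [-76.6   0.  -25.8]
```

Stop reached, so the latch has let go. I let the flap out slowly along the arc.

Call:
step_arm:
  moves:
    - [-1.5, 0, -1, 0, 0, 0, 0]
    - [-3.5, 0, -2.5, 0, 0, 0, 0]
    - [-6, 0, -4, 0, 0, 0, 0]
    - [-9.5, 0, -6.3, 0, 0, 0, 0]
    - [-13, 0, -8.5, 0, 0, 0, 0]
    - [-17, 0, -10.4, 0, 0, 0, 0]
    - [-21, 0, -12.2, 0, 0, 0, 0]
    - [-21, 0, -12.2, 0, 0, 0, 0]

```text
clock: 6.8
tcp_pos: [0.6388, -0.0608, 0.1285]
orientation: [-2.927, -0.343, -0.872]
contact_force: [-6.0, 0.4, 3.0]
grip_width: 0.0
gripper_force: 2.3
```

```bash
python3 - <<'E'
from h import *
st()
E
```

```text
t 6.8 L [-19.5   3.5 128.5] toolz L [ 0.547  0.003 -0.837] F [-5.7  1.8  3. ] grip 3.6776238094836315e-05 q [ 0.06  0.38  0.03  2.15 -1.3   0.19 -0.01]
```

Call:
step_arm:
  moves:
    - [-4, 0, -1.6, 0, -0.02, 0, 0]
    - [-8, 0, -3.1, 0, -0.04, 0, 0]
    - [-12, 0, -4.4, 0, -0.06, 0, 0]
    - [-16, 0, -5.6, 0, -0.08, 0, 0]
    - [-20, 0, -6.5, 0, -0.1, 0, 0]
    - [-24, 0, -7.4, 0, -0.12, 0, 0]
    - [-28, 0, -8, 0, -0.13, 0, 0]
    - [-28, 0, -8, 0, -0.13, 0, 0]

```text
clock: 7.6
tcp_pos: [0.6121, -0.0668, 0.1196]
orientation: [-2.991, -0.353, -0.683]
contact_force: [-2.8, -0.9, 1.1]
grip_width: -0.0
gripper_force: 1.3
```

```bash
python3 - <<'E'
from h import *
st()
E
```

```text
t 7.6 L [-46.9   3.8 119.6] toolz L [ 0.434  0.003 -0.901] F [-2.9 -0.2  1.1] grip -2.1935262469645528e-05 q [-0.21  0.39  0.35  2.14 -0.96  0.33 -0.37]
```

Call:
step_arm:
  moves:
    - [-4, 0, -0.8, 0, 0, 0, 0]
    - [-8, 0, -1.4, 0, 0, 0, 0]
    - [-12, 0, -2, 0, 0, 0, 0]
    - [-16, 0, -2.5, 0, 0, 0, 0]
    - [-20, 0, -3, 0, 0, 0, 0]
    - [-26, 0, -3.6, 0, 0, 0, 0]
    - [-32, 0, -6, 0, 0, 0, 0]
    - [-32, 0, -6, 0, 0, 0, 0]

```text
clock: 8.4
tcp_pos: [0.5808, -0.0748, 0.1112]
orientation: [-2.992, -0.35, -0.683]
contact_force: [-0.2, 0.3, -0.0]
grip_width: 0.0
gripper_force: 0.0
```

```bash
python3 - <<'E'
from h import *
o=st()
f=grab('top');g=grab('scene')
for n,f in (('top',f),('scene',g)):
    v,u=np.mgrid[0:400,0:640]; W=world(f,u.ravel(),v.ravel()); d=W-O; l=np.c_[d@EX,d@EY,d[:,2]]
    m=(abs(l[:,1])>.045)&(abs(l[:,1])<.09)&(l[:,0]<-.005)&(l[:,0]>-.14)&(l[:,2]>.04)&(l[:,2]<.16)
    q=l[m]; print(n,len(q)); 
    for z in np.arange(.04,.16,.01):
        k=q[abs(q[:,2]-z)<.005]
        if len(k): print(round(z,3),len(k),np.round(np.median(k[:,0])*1000,1))
E
```

```text
t 8.4 L [-79.1   3.1 111.2] toolz L [ 0.434  0.002 -0.901] F [-0.1  0.4 -0. ] grip 1.999746282645833e-05 q [-0.14  0.36  0.29  2.21 -1.02  0.29 -0.28]
top 220
0.06 4 -6.5
0.07 8 -10.4
0.08 4 -15.9
0.09 10 -23.4
0.1 8 -27.0
0.11 5 -34.0
0.12 12 -39.3
0.13 68 -55.4
0.14 101 -53.8
scene 165
0.04 2 -6.0
0.05 3 -10.7
0.06 4 -16.7
0.07 5 -24.1
0.08 2 -29.6
0.09 3 -32.7
0.1 2 -42.2
0.11 2 -46.3
0.12 7 -38.5
0.13 70 -55.1
0.14 65 -53.1
```

```bash
python3 - <<'E'
from h import *
for p in((-.085,0,.19),(-.041,0,.171),(-.016,0,.128)): print(tomove(L(*p),tilt(30)))
E
```

```text
(array([ 27.8,   3.1, -73.7]), array([-0.0024,  0.0737,  0.0027]))
(array([ 59.2,   3.2, -37.4]), array([-0.0024,  0.0737,  0.0027]))
(array([63. ,  3.4, 12.2]), array([-0.0024,  0.0737,  0.0027]))
```

Call:
step_arm:
  moves:
    - [28, 3, -74, 0, 0, 0, 0]
    - [28, 3, -74, 0, 0, 0, 0]
    - [28, 3, -74, 0, 0, 0, 0]
    - [59, 3, -37, 0, 0.07, 0, 0]
    - [59, 3, -37, 0, 0.07, 0, 0]
    - [59, 3, -37, 0, 0.07, 0, 0]

```text
clock: 9.1
tcp_pos: [0.618, -0.0684, 0.1687]
orientation: [-2.959, -0.348, -0.782]
contact_force: [0.2, -0.9, 0.3]
grip_width: -0.0002
gripper_force: 0.0
```

```bash
python3 - <<'E'
from h import *
st()
for p in((-.016,0,.128),): print(tomove(L(*p),tilt(30)))
E
```

```text
t 9.1 L [-41.5   0.8 168.7] toolz L [ 0.494  0.004 -0.869] F [ 0.  -1.   0.3] grip -0.000170226554912512 q [-0.25  0.31  0.41  2.15 -0.95  0.36 -0.38]
(array([ 2.1,  1. , 47.9]), array([-0.0035,  0.0069,  0.003 ]))
```

Call:
step_arm:
  moves:
    - [1, 1, 15, 0, 0, 0, 0]
    - [2, 1, 30, 0, 0, 0, 0]
    - [2, 1, 40, 0, 0, 0, 0]
    - [2, 1, 48, 0, 0, 0, 0]
    - [2, 1, 48, 0, 0, 0, 0]

```text
clock: 9.6
tcp_pos: [0.643, -0.0639, 0.1287]
orientation: [-2.959, -0.348, -0.783]
contact_force: [-0.3, -0.8, 0.2]
grip_width: 0.0
gripper_force: 0.0
```

```bash
python3 - <<'E'
from h import *
o=st(); Rt=R.from_rotvec(o['orientation'])
p0=toL(o['tcp_pos'])
# tcp such that lower corner (tcp-11mm*toolx) is on inner face at s
for th in np.arange(.5,1.6,.1):
    a=np.radians(30); s=.095
    P=np.array([-s*np.sin(th)+.012*np.cos(th),0,.03+s*np.cos(th)+.012*np.sin(th)])+.011*np.array([np.cos(a),0,np.sin(a)])
    d=P-p0; print(round(th,2),np.round(P*1000,1),np.round(Rt.inv().apply(EX*d[0]+np.array([0,0,d[2]]))*1000,1))
E
```

```text
t 9.6 L [-16.1  -0.5 128.7] toolz L [ 0.495  0.003 -0.869] F [-0.5 -0.7  0.2] grip 3.3421009469896144e-05 q [-0.15  0.4   0.29  2.12 -1.11  0.3  -0.24]
0.5 [-25.5   0.  124.6] [-10.2  -0.   -1.1]
0.6 [-34.2   0.  120.7] [-19.8  -0.1  -2. ]
0.7 [-42.5   0.  115.9] [-29.3  -0.1  -1.9]
0.8 [-50.3   0.  110.3] [-38.8  -0.1  -0.9]
0.9 [-57.4   0.  104. ] [-48.2  -0.1   1.1]
1.0 [-63.9   0.   96.9] [-57.3  -0.1   3.9]
1.1 [-69.7   0.   89.3] [-66.1  -0.2   7.7]
1.2 [-74.7   0.   81.1] [-74.5  -0.2  12.4]
1.3 [-78.8   0.   72.5] [-82.4  -0.2  17.8]
1.4 [-82.1   0.   63.5] [-89.6  -0.2  24. ]
1.5 [-84.4   0.   54.2] [-96.3  -0.2  31. ]
```

Call:
step_arm:
  moves:
    - [-6, 0, -1, 0, 0, 0, 0]
    - [-10, 0, -1, 0, 0, 0, 0]
    - [-15, 0, -1.6, 0, 0, 0, 0]
    - [-20, 0, -2, 0, -0.02, 0, 0]
    - [-24.5, 0, -2, 0, -0.04, 0, 0]
    - [-29, 0, -2, 0, -0.06, 0, 0]
    - [-34, 0, -1.4, 0, -0.08, 0, 0]
    - [-39, 0, -1, 0, -0.1, 0, 0]

```text
clock: 10.4
tcp_pos: [0.61, -0.0719, 0.1115]
orientation: [-3.005, -0.353, -0.64]
contact_force: [0.6, 0.4, -0.0]
grip_width: 0.0001
gripper_force: 0.3
```

Call:
step_arm:
  moves:
    - [0, 0, 0, 0, 0, 0, 0]

```text
clock: 10.5
tcp_pos: [0.6099, -0.0716, 0.1112]
orientation: [-3.005, -0.354, -0.639]
contact_force: [0.7, 0.6, -0.8]
grip_width: -0.0
gripper_force: 0.0
```

```bash
python3 - <<'E'
from h import *
o=st(); Rt=R.from_rotvec(o['orientation'])
p0=toL(o['tcp_pos'])
for th in np.arange(.8,1.65,.1):
    a=np.arctan2(Rt.as_matrix()[:,2]@EX,-Rt.as_matrix()[2,2]); s=.095
    P=np.array([-s*np.sin(th)+.012*np.cos(th),0,.03+s*np.cos(th)+.012*np.sin(th)])+.011*np.array([np.cos(a),0,-np.sin(a)*-1 if 0 else -np.sin(a)*-1])
    d=P-p0; print(round(th,2),np.round(P*1000,1),np.round(Rt.inv().apply(EX*d[0]+np.array([0,0,d[2]]))*1000,1))
E
```

```text
t 10.5 L [-50.1  -0.5 111.2] toolz L [ 0.407  0.002 -0.913] F [ 0.8  0.4 -0.8] grip -1.3832611751943867e-05 q [-0.26  0.41  0.42  2.13 -0.96  0.37 -0.37]
0.8 [-49.7   0.  109.3] [-0.5  0.   1.9]
0.9 [-56.9   0.  102.9] [-9.6 -0.   4.8]
1.0 [-63.4   0.   95.9] [-18.4  -0.    8.5]
1.1 [-69.2   0.   88.3] [-26.8  -0.1  13.2]
1.2 [-74.1   0.   80.1] [-34.7  -0.1  18.6]
1.3 [-78.3   0.   71.5] [-41.9  -0.1  24.8]
1.4 [-81.5   0.   62.5] [-48.6  -0.1  31.7]
1.5 [-83.9   0.   53.2] [-54.5  -0.1  39.2]
1.6 [-85.3   0.   43.7] [-59.6  -0.1  47.3]
```

Call:
step_arm:
  moves:
    - [-5, 0, 3, 0, 0, 0, 0]
    - [-10, 0, 5, 0, 0, 0, 0]
    - [-14, 0, 6.5, 0, 0, 0, 0]
    - [-18.5, 0, 8.5, 0, 0, 0, 0]
    - [-23, 0, 11, 0, 0, 0, 0]
    - [-27, 0, 13.2, 0, 0, 0, 0]
    - [-31, 0, 16, 0, 0, 0, 0]
    - [-35, 0, 18.6, 0, 0, 0, 0]

```text
clock: 11.3
tcp_pos: [0.5863, -0.0774, 0.0795]
orientation: [-3.005, -0.353, -0.639]
contact_force: [-0.1, 0.6, 0.5]
grip_width: -0.0002
gripper_force: 0.2
```

Call:
step_arm:
  moves:
    - [-3.5, 0, 3, 0, 0, 0, 0]
    - [-7, 0, 6, 0, 0, 0, 0]
    - [-10.5, 0, 9.5, 0, 0, 0, 0]
    - [-14, 0, 13, 0, 0, 0, 0]
    - [-17, 0, 17, 0, 0, 0, 0]
    - [-20, 0, 20.5, 0, 0, 0, 0]
    - [-22.5, 0, 24.5, 0, 0, 0, 0]
    - [-24, 0, 27.5, 0, 0, 0, 0]

```text
clock: 12.1
tcp_pos: [0.5758, -0.0799, 0.0446]
orientation: [-3.005, -0.353, -0.639]
contact_force: [-7.1, -0.7, 17.6]
grip_width: 0.0003
gripper_force: 9.1
```

```bash
python3 - <<'E'
from h import *
st()
E
```

```text
t 12.1 L [-85.2  -0.7  44.6] toolz L [ 0.407  0.002 -0.913] F [-7.1  1.  17.6] grip 0.0002629985029044981 q [ 0.03  0.48  0.1   2.22 -1.32  0.19  0.04]
```

```bash
python3 - <<'E'
from h import *
V=R.from_matrix(np.c_[EX,-EY,[0,0,-1]])
for p in((.57,-.05,.16),(.508,.286,.16)): print(tomove(p,V))
E
```

```text
(array([  48.1,  -30.5, -104.9]), array([-0.0018, -0.4192,  0.0034]))
(array([  64.1, -371.7,  -97.4]), array([-0.0018, -0.4192,  0.0034]))
```

Call:
step_arm:
  moves:
    - [12, 0, -28, 0, 0, 0, 0]
    - [24, 0, -55, 0, 0, 0, 0]
    - [44, -25, -100, 0, -0.15, 0, 0]
    - [48, -30, -105, 0, -0.3, 0, 0]
    - [56, -150, -100, 0, -0.42, 0, 20]
    - [60, -250, -100, 0, -0.42, 0, 50]
    - [64, -372, -97, 0, -0.42, 0, 50]
    - [64, -372, -97, 0, -0.42, 0, 50]

```text
clock: 12.9
tcp_pos: [0.5374, 0.1428, 0.1559]
orientation: [3.12, 0.371, -0.001]
contact_force: [-0.2, 0.3, 0.9]
grip_width: 0.0504
gripper_force: 0.0
```

Call:
step_arm:
  moves:
    - [0, 0, 0, 0, 0, 0, 50]
    - [0, 0, 0, 0, 0, 0, 50]

```text
clock: 13.1
tcp_pos: [0.5367, 0.1416, 0.1557]
orientation: [-3.118, -0.374, 0.002]
contact_force: [0.7, -0.1, 0.8]
grip_width: 0.0497
gripper_force: 0.0
```

```bash
python3 - <<'E'
from h import *
V=R.from_matrix(np.c_[EX,-EY,[0,0,-1]])
st(); print(tomove((.508,.286,.16),V))
f=grab('top')
v,u=np.mgrid[0:400,0:640]; W=world(f,u.ravel(),v.ravel()); d=W-O; l=np.c_[d@EX,d@EY,d[:,2]]
m=(abs(l[:,1])<.09)&(l[:,0]<-.01)&(l[:,0]>-.11); z=l[m][:,2]; print('flap z',np.percentile(z,[5,25,50,75,95]),m.sum())
cv2.imwrite('pics/t3.png',f['image'][100:330,140:480,::-1].repeat(2,0).repeat(2,1))
E
```

```text
t 13.1 L [-72.6 223.9 155.7] toolz L [-0.001  0.001 -1.   ] F [ 0.7 -0.3  0.8] grip 0.04967546341658434 q [-0.98  0.48  0.81  1.96 -0.44  0.89 -1.28]
(array([   6.2, -147.1,   -4.1]), array([-0.0011,  0.001 ,  0.0084]))
flap z [0.03868705 0.04059335 0.0419955  0.04370223 0.28824947] 3033
```

View pics/t3.png

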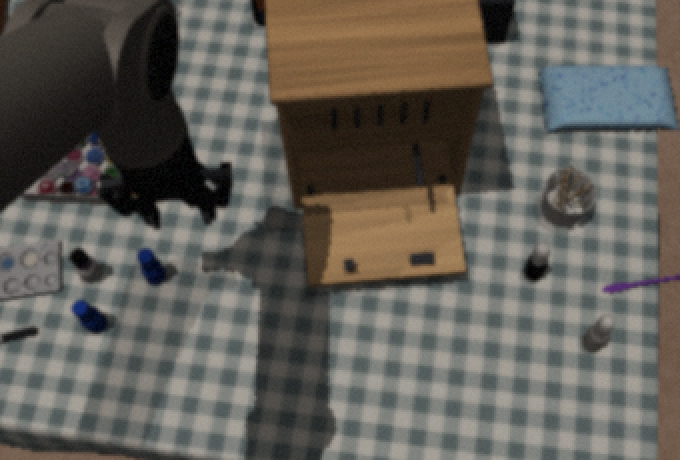

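The picture shows the flap level, with the lug near (350,265). The bottles stand undisturbed: gel at (82,262), blue ones at (152,265) and (90,316).

Call:
step_arm:
  moves:
    - [6, -147, -4, 0, 0, 0, 50]
    - [6, -147, -4, 0, 0, 0, 50]
    - [6, -147, -4, 0, 0, 0, 50]
    - [6, -147, -4, 0, 0, 0, 50]
    - [6, -147, -4, 0, 0, 0, 50]
    - [6, -147, -4, 0, 0, 0, 50]

```text
clock: 13.75
tcp_pos: [0.5098, 0.2812, 0.1604]
orientation: [-3.121, -0.361, 0.001]
contact_force: [0.1, -0.2, -0.1]
grip_width: 0.0501
gripper_force: 0.0
```

```bash
python3 - <<'E'
from h import *
V=R.from_matrix(np.c_[EX,-EY,[0,0,-1]])
st(); print(tomove((.508,.286,.044),V))
f=grab('wrist'); cv2.imwrite('pics/w4.png',f['image'][:,:,::-1])
P=world(f,*[a.ravel() for a in np.mgrid[0:640,0:400]]); m=(np.hypot(P[:,0]-.508,P[:,1]-.286)<.03)
for a,b in((.02,.041),(.045,.066),(.066,.075)):
    q=P[m&(P[:,2]>a)&(P[:,2]<b)]; 
    if len(q)>5: print(a,len(q),np.round(np.percentile(q,[2,50,98],axis=0),4).tolist(), cv2.minAreaRect((q[:,:2]*1000).astype(np.float32)))
E
```

```text
t 13.75 L [-66.9 365.9 160.4] toolz L [-0.  0. -1.] F [ 0.1 -0.2 -0.1] grip 0.050064491866482194 q [-1.2   0.51  0.8   1.89 -0.46  0.93 -1.53]
(array([ -0.7,  -5. , 116.4]), array([-0.0001,  0.0005,  0.    ]))
0.02 300 [[0.5048, 0.275, 0.0216], [0.5191, 0.2908, 0.0359], [0.5234, 0.3004, 0.0388]] ((514.0634765625, 288.618896484375), (19.018043518066406, 26.317235946655273), 17.385847091674805)
0.045 149 [[0.5107, 0.2781, 0.0457], [0.5183, 0.2895, 0.0564], [0.5198, 0.2967, 0.0658]] ((515.3363647460938, 288.5360107421875), (8.941295623779297, 20.340181350708008), 21.293306350708008)
0.066 509 [[0.5008, 0.2772, 0.0672], [0.5101, 0.2862, 0.0692], [0.5189, 0.2951, 0.0708]] ((509.6725158691406, 286.05816650390625), (20.06498908996582, 18.904972076416016), 12.39642333984375)
```

View pics/w4.png

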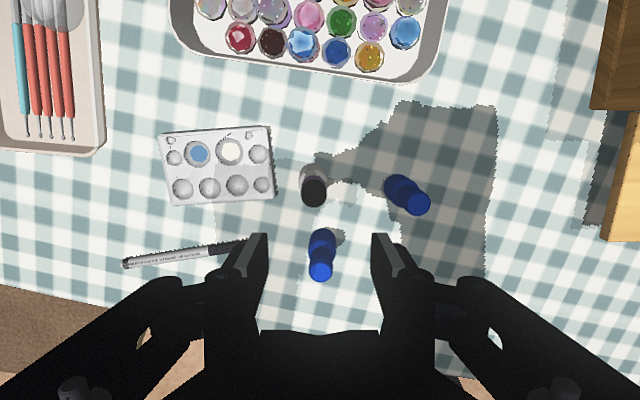

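The wrist view shows the gel cap at (314,190) and blue ones at (410,195) and (320,262). Depth puts the gel cap at (0.5095, 0.286), agreeing with the earlier 0.508, 0.286.

Call:
step_arm:
  moves:
    - [1, -5, 0, 0, 0, 0, 50]
    - [1, -5, 30, 0, 0, 0, 50]
    - [1, -5, 60, 0, 0, 0, 50]
    - [1, -5, 90, 0, 0, 0, 50]
    - [1, -5, 105, 0, 0, 0, 50]
    - [1, -5, 114, 0, 0, 0, 50]
    - [1, -5, 114, 0, 0, 0, 50]

```text
clock: 14.5
tcp_pos: [0.5087, 0.2887, 0.0459]
orientation: [-3.12, -0.366, 0.002]
contact_force: [-0.3, 0.1, 0.9]
grip_width: 0.0502
gripper_force: 0.0
```

```bash
python3 - <<'E'
from h import *
o=st(); print(o['tcp_pos'],o['contact_force'])
f=grab('wrist'); cv2.imwrite('pics/w5.png',f['image'][:,:,::-1])
E
```

```text
t 14.5 L [-66.3 373.5  45.9] toolz L [-0.001  0.    -1.   ] F [-0.2  0.2  0.9] grip 0.05020884766615127 q [-1.1   0.67  0.66  1.94 -0.6   0.74 -1.42]
[0.50870003 0.28872067 0.04592005] [-0.26713311  0.1146763   0.92531254]
```

View pics/w5.png

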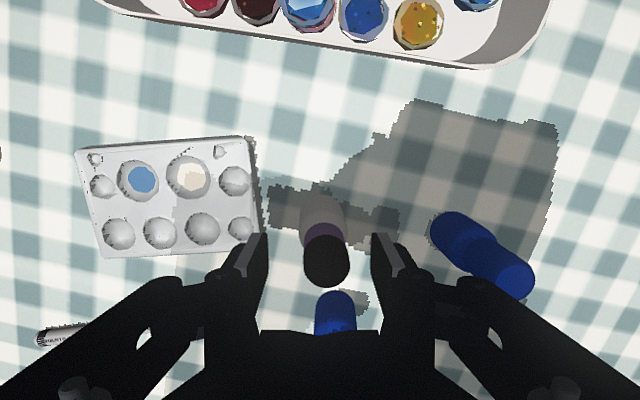

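The cap at (326,260) sits between the pads, about 2 mm off centre. I correct that and close gently.

Call:
step_arm:
  moves:
    - [0, 2, 0, 0, 0, 0, 50]
    - [0, 2, 0, 0, 0, 0, 40]
    - [0, 2, 0, 0, 0, 0, 30]
    - [0, 2, 0, 0, 0, 0, 24]
    - [0, 2, 0, 0, 0, 0, 18]
    - [0, 2, 0, 0, 0, 0, 15]
    - [0, 2, 0, 0, 0, 0, 15]
    - [0, 2, 0, 0, 0, 0, 15]
  grip_force: 25

```text
clock: 15.35
tcp_pos: [0.5095, 0.2875, 0.0467]
orientation: [-3.119, -0.367, -0.0]
contact_force: [-0.8, -0.4, 5.0]
grip_width: 0.0193
gripper_force: 24.6
```

Call:
step_arm:
  moves:
    - [0, 0, -20, 0, 0, 0, 15]
    - [0, 0, -50, 0, 0, 0, 15]
    - [0, 0, -85, 0, 0, 0, 15]
    - [0, 0, -110, 0, 0, 0, 15]
    - [0, 0, -110, 0, 0, 0, 15]

```text
clock: 15.85
tcp_pos: [0.511, 0.2878, 0.1593]
orientation: [-3.117, -0.366, -0.006]
contact_force: [-0.7, 0.2, -0.9]
grip_width: 0.0197
gripper_force: 24.7
```

```bash
python3 - <<'E'
from h import *
V=R.from_matrix(np.c_[EX,-EY,[0,0,-1]])
o=st(); 
for p in ((-.085,-.005,.155),(-.085,-.005,.0935)): print(tomove(L(*p),V))
f=grab('wrist'); cv2.imwrite('pics/w6.png',f['image'][:,:,::-1])
E
```

```text
t 15.85 L [-64.3 372.  159.3] toolz L [ 0.004  0.003 -1.   ] F [-0.6  0.4 -0.9] grip 0.019663936891829426 q [-1.21  0.52  0.8   1.88 -0.46  0.93 -1.53]
(array([-22.1, 377. ,   3.1]), array([-0.0028, -0.0043,  0.0037]))
(array([-22.4, 377.1,  64.6]), array([-0.0028, -0.0043,  0.0037]))
```

View pics/w6.png

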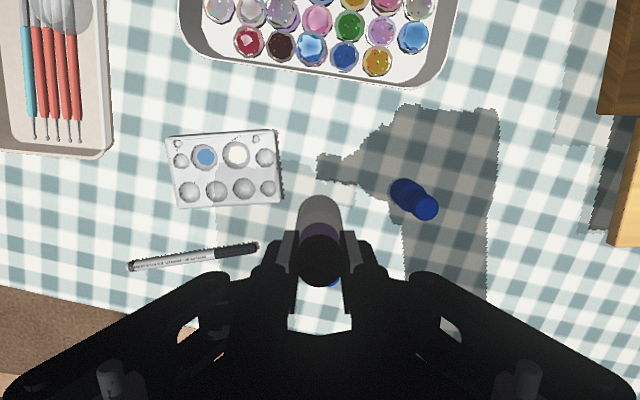

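The bottle is held upright between the pads at (320,255). I carry it over the flap.

Call:
step_arm:
  moves:
    - [-2, 20, 0, 0, 0, 0, 15]
    - [-5, 55, 0, 0, 0, 0, 15]
    - [-8, 95, 0, 0, 0, 0, 15]
    - [-10, 135, 0, 0, 0, 0, 15]
    - [-13, 175, 0, 0, 0, 0, 15]
    - [-15, 215, 0, 0, 0, 0, 15]
    - [-18, 255, 0, 0, 0, 0, 15]
    - [-20, 290, 0, 0, 0, 0, 15]

```text
clock: 16.7
tcp_pos: [0.5556, -0.003, 0.1547]
orientation: [3.12, 0.364, -0.005]
contact_force: [0.3, 1.5, -0.5]
grip_width: 0.0197
gripper_force: 24.7
```

```bash
python3 - <<'E'
from h import *
V=R.from_matrix(np.c_[EX,-EY,[0,0,-1]])
o=st(); 
for p in ((-.085,-.005,.155),): print(tomove(L(*p),V))
E
```

```text
t 16.7 L [-87.3  78.8 154.7] toolz L [-0.003  0.    -1.   ] F [ 0.7  1.4 -0.5] grip 0.019651994260517412 q [-0.72  0.48  0.81  1.95 -0.44  0.9  -1.02]
(array([ 2.2, 83.8, -0.3]), array([-0.0003,  0.0034,  0.0019]))
```

Call:
step_arm:
  moves:
    - [1, 35, 0, 0, 0, 0, 15]
    - [2, 65, 0, 0, 0, 0, 15]
    - [2, 84, 0, 0, 0, 0, 15]
    - [2, 84, 0, 0, 0, 0, 15]
    - [2, 84, 0, 0, 0, 0, 15]

```text
clock: 17.2
tcp_pos: [0.5772, -0.0814, 0.1548]
orientation: [-3.119, -0.364, 0.005]
contact_force: [0.1, 0.2, 0.2]
grip_width: 0.0199
gripper_force: 24.6
```

```bash
python3 - <<'E'
from h import *
V=R.from_matrix(np.c_[EX,-EY,[0,0,-1]])
o=st(); 
for p in ((-.085,-.005,.095),): print(tomove(L(*p),V))
E
```

```text
t 17.2 L [-84.2  -2.5 154.8] toolz L [-0.003  0.001 -1.   ] F [0.1 0.2 0.2] grip 0.019918686835405985 q [-0.55  0.52  0.79  1.89 -0.46  0.92 -0.88]
(array([-0.7,  2.6, 59.8]), array([-0.0015,  0.003 ,  0.0022]))
```

Call:
step_arm:
  moves:
    - [0, 0, 20, 0, 0, 0, 15]
    - [0, 0, 40, 0, 0, 0, 15]
    - [0, 0, 54, 0, 0, 0, 15]
    - [0, 0, 60, 0, 0, 0, 15]
    - [0, 0, 62, 0, 0, 0, 15]
    - [0, 0, 62, 0, 0, 0, 15]

```text
clock: 17.8
tcp_pos: [0.5787, -0.0806, 0.0942]
orientation: [-3.119, -0.368, 0.001]
contact_force: [-0.1, -0.1, -0.5]
grip_width: 0.0201
gripper_force: 24.6
```

Call:
step_arm:
  moves:
    - [0, 0, 1, 0, 0, 0, 15]
    - [0, 0, 2, 0, 0, 0, 15]
    - [0, 0, 2, 0, 0, 0, 15]

```text
clock: 18.1
tcp_pos: [0.5787, -0.0807, 0.0923]
orientation: [-3.119, -0.367, 0.0]
contact_force: [-0.1, 0.1, -0.0]
grip_width: 0.0201
gripper_force: 24.6
```

Expected touchdown is at TCP z ≈ 0.089.

Call:
step_arm:
  moves:
    - [0, 0, 1, 0, 0, 0, 15]
    - [0, 0, 2, 0, 0, 0, 15]
    - [0, 0, 2, 0, 0, 0, 15]

```text
clock: 18.4
tcp_pos: [0.5784, -0.0807, 0.0899]
orientation: [-3.119, -0.367, 0.001]
contact_force: [-0.3, -0.5, -1.0]
grip_width: 0.0198
gripper_force: 24.6
```

Call:
step_arm:
  moves:
    - [0, 0, 0.8, 0, 0, 0, 15]
    - [0, 0, 1.5, 0, 0, 0, 15]
    - [0, 0, 1.5, 0, 0, 0, 15]

```text
clock: 18.7
tcp_pos: [0.5787, -0.0807, 0.0887]
orientation: [-3.119, -0.367, 0.0]
contact_force: [0.2, 0.3, 2.2]
grip_width: 0.0195
gripper_force: 24.9
```

Call:
step_arm:
  moves:
    - [0, 0, 0, 0, 0, 0, 22]
    - [0, 0, 0, 0, 0, 0, 26]
    - [0, 0, 0, 0, 0, 0, 34]
    - [0, 0, 0, 0, 0, 0, 45]
    - [0, 0, 0, 0, 0, 0, 45]
    - [0, 0, -15, 0, 0, 0, 45]
    - [0, 0, -40, 0, 0, 0, 45]
    - [0, 0, -80, 0, 0, 0, 45]

```text
clock: 19.5
tcp_pos: [0.5772, -0.0806, 0.1687]
orientation: [-3.119, -0.367, 0.007]
contact_force: [0.0, -0.4, 0.1]
grip_width: 0.045
gripper_force: 0.0
```

Call:
step_arm:
  moves:
    - [-20, 0, -20, 0, 0, 0, 45]
    - [-40, -40, -30, 0, 0, 0, 45]
    - [-50, -80, -40, 0, 0, 0, 45]
    - [-60, -120, -40, 0, 0, 0, 45]
    - [-60, -160, -40, 0, 0, 0, 45]
    - [-60, -160, -40, 0, 0, 0, 45]
    - [-60, -160, -40, 0, 0, 0, 45]

```text
clock: 20.2
tcp_pos: [0.4832, 0.0617, 0.2095]
orientation: [-3.118, -0.371, -0.0]
contact_force: [1.0, -0.5, -0.7]
grip_width: 0.0451
gripper_force: 0.0
```

```bash
python3 - <<'E'
from h import *
st()
f=grab('top')
v,u=np.mgrid[0:400,0:640]; W=world(f,u.ravel(),v.ravel()); d=W-O; l=np.c_[d@EX,d@EY,d[:,2]]
m=(abs(l[:,1])<.09)&(l[:,0]<-.02)&(l[:,0]>-.11)
print('flap z',np.median(l[m][:,2])); q=l[m&(l[:,2]>.10)&(l[:,2]<.13)]; print('cap',len(q),q.mean(0) if len(q) else '', q[:,2].max() if len(q) else '')
cv2.imwrite('pics/t7.png',f['image'][100:300,240:480,::-1].repeat(3,0).repeat(3,1)[:600,:720])
E
```

```text
t 20.2 L [-143.   158.3  209.5] toolz L [ 0.     0.001 -1.   ] F [ 0.8 -0.7 -0.7] grip 0.04511239664065001 q [-1.03  0.26  0.92  2.06 -0.26  0.94 -1.3 ]
flap z 0.041947541846310235
cap 73 [-0.08267391 -0.00664172  0.1099465 ] 0.12998160679870518
```

View pics/t7.png

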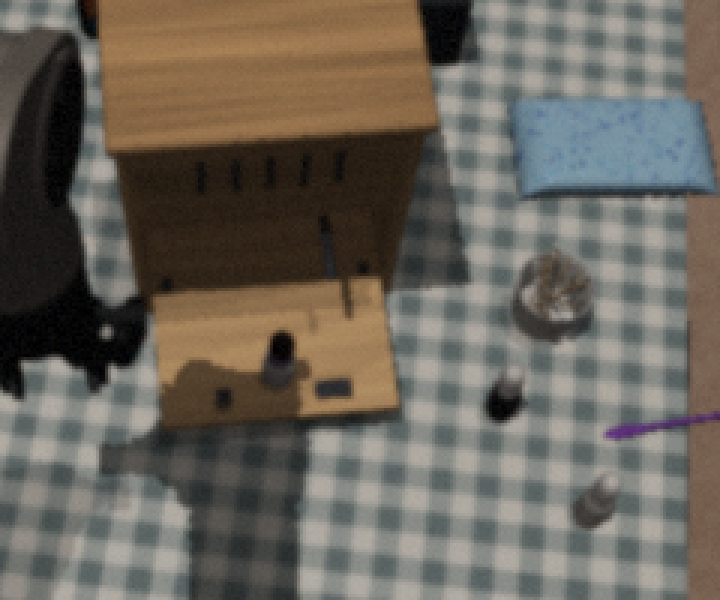

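The gel bottle stands upright on the level flap at (280,360), cap top about 0.11 m, clear of the lug at (224,398). The droppers and cup are unmoved and the arm is clear.

```bash
python3 -c "
from bench import r
print(r.hand_in())"
```

```text
the job is handed in; nothing more can be done
None
```

I handed the job in with the flap fully down and the gel bottle standing upright on it, and the droppers and swab cup where they were; `hand_in()` returned no verdict.

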